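# Tip a slide box out of the packed rack and stand it on the mat

### The job

Take the slide box with the round pull tab out of the packed rack: first tip its top outward, away from the rack's rear rail, while its foot is still in the rack, then lift it out. Stand it upright in the middle of the grey mat, set down rather than dropped, and leave the other two boxes standing in their places.

Things in the scene. Friction and masses are not known exactly. Their poses are not given: they have to be found in the camera images.
- round_tab_box: white slide box, 90 deep (x) x 44 thick (y) x 120 mm high, about 0.2 kg. Origin: centre of underside, z up, -x its front, to which it tips out of the rack, over the front lip at (-45, 0, 10) mm; let go, it falls back. Only box with a round tab: grey upright disc on its top, 38 mm across (y, z), 12 mm thick (x), centre at (-31, 0, 140) mm; pinch its flat faces, fingers closing along x
- flat_tab_box_a: same white box, origin and axes, but its tab is a low straight bar, 34 wide x 22 high x 12 mm. The three boxes stand in a row in any order, 45.5 mm apart along y with 1.5 mm gaps, in a fixed aluminium rack with the same axes: floor 6 mm above the worktop; front lip 10 mm higher than the floor, 6 mm thick, 1 mm before the boxes; side cheeks 40 mm high
- flat_tab_box_b: same as flat_tab_box_a. The rack's rear rail overhangs the rear 7 mm of the box tops, with 9 mm of air below it and its top 15 mm above them: a straight lift jams under it. A box tipped over the lip is free of the rail after 5 degrees; tip it 15 to 20 degrees, then draw it out along its own slanted z axis
- mat: flat grey square bench mat, 160 x 160 x 4 mm, fixed to the worktop to the right of the rack, roughly square to the worktop edge. Origin: centre of its underside, on the worktop; its top is 4 mm higher; x and y along its edges

How it is judged:
By the outcome, as a careful person would: the job done as asked, in the order asked, and still so for the second after the job is handed in, with the robot touching nothing.
It also fails if it takes over 45 s, if anything falls off the work surface, if the arm or the gripper's body presses on something with over 40 N, if the wrist force passes 120 N, or if a joint passes its speed limit or range.

### The arm

A 7-joint arm with a two-finger parallel gripper is mounted at the origin on a cart in front of the work surface, level with it; the furniture and walls round the work are solid. World frame = base frame: x ahead of the robot, y to its left, z up, the work surface at z = 0. Lengths are in m, angles in rad, forces in N, time in s.
With the tool pointing down it reaches from about 0.35 to 0.9 m from the base axis. Payload 8.1 kg.
Tool frame: the origin (TCP) lies midway between the tips of the shut fingers; the grasp point (between the pads) lies arm.grasp_offset behind it (arm.grasp_offset is the distance from the TCP to the grasp point, in m); z points along the fingers, y is the line along which they close (so a half turn about z gives the same grasp; the last joint's range is limited). The gripper opens to 92 mm and grips with 3 to 60 N. Pads are 19 mm wide; open, the fingers measure 130 mm over their backs; the gripper's body (75 mm by 190 mm) begins 47 mm behind the grasp point.
Start: joints at [-1.24, 0.434, 0.025, 1.573, -0.012, 1.134, -0.075], TCP at [0.263, 0.567, 0.227] pointing down, gripper open.
Joint ranges: [-2.62, 2.62], [-0.44, 2.09], [-1.27, 1.32], [0.08, 2.57], [-1.32, 4.46], [0.12, 2], [-2.74, 2.74]. Speed limits (rad/s): [2.22, 2.22, 3.01, 3.01, 3.14, 3.14, 3.14].

### API

Orientations are given as a rotation vector (axis times angle).
In Python, from cell import observe, imaging, arm gives the robot as it stands.
- The arm moves only by the tool apply_moves, never from a script. Its argument "commands" is a list of rows, each a list of 5 numbers: the opening in per cent of the stroke, from 0 (shut) to 100 (fully open), then the shift along the world's x, y, z in units of 0.06 m (1.0 is 0.06 m), then the turn about the world's z in units of 0.5 rad (1.0 is 0.5 rad). A call has 1 to 12 rows; each row shifts and turns the commanded pose from where the row before left it; what a row does not reach is not made up. A row lasts 1/8 s, in which the tool goes at most 62.5 mm and 10.7 degrees, less where a joint would pass 70% of its speed; a pose out of reach is approached as far as the arm can. A call with a number of a shift or a turn outside -1 to 1 is refused whole. A call with a gripper value outside its range is refused whole. The fingers move at their own pace and stop on an object; "newtons" is the grip in N (left out, the last holds). Time passes only in rows, so rows that do not move let the fingers close. It gives the time, the measured TCP pose, the force, the opening and the grip force at its end, in the units of the state.
- observe(): the state, without advancing time (a new reading comes with each control period).
- imaging.get_image(name): name is "scene" or "top" or "wrist"; returns (picture, depth): 420x560x3 uint8, red, green, blue; 420x560 float32, m along the optical axis (not along the pixel's ray), 0 where there is no reading.
- imaging.camera_params(name): a dict with "camera_matrix" (3x3 intrinsics, pixels), "dist" ([k1, k2, p1, p2, k3] as OpenCV has them; the pictures are not rectified), "origin" and "rotation" of the camera in the world; the wrist camera has in their place "tool_from_camera" (4x4, takes a point from camera to tool coordinates, whose origin is the TCP and whose axes are the flange's). Camera axes: x right, y up, looking along -z (the intrinsics and any distortion apply to the point x, -y, -z); pixel columns grow to the right and rows downward; lengths in m; the calibration is good to about 2 mm. A picture is of the moment at which its call begins: read the wrist's pose just before it. camera_params takes no time and is no camera call.
- arm.sign_off(): hands the job in; it is judged then, once.
The state is a dict: "clock": time; "joints": joint angles; "dq": joint speeds; "joint_efforts": joint torques, N m; "position": TCP position; "ee_rot": TCP orientation; "force": force on the tool from outside, world axes, zero at the start; "ft_torque": the same for the moment, N m; "width": opening from 0.0 (shut) to 1.0 (fully open); "gripper_force": force on a finger pad.
Only numpy, scipy, OpenCV 4.12 (cv2) and the standard library are available. Lean on these libraries where they do the work, as an engineer would, in place of code of your own. Each camera call takes 0.05 s, during which the arm holds its last target. There are 200 camera calls.

## Working session

There is one attempt and no reset: what is moved stays moved. The work goes in short steps, Python scripts to look and compute and a tool call to move; the robot and the scene stay as the last step left them, time stands still between calls to the robot, and variables do not carry over. Pictures are saved under pics/ and viewed, at most 10 in all, crops included, and the job is handed in when it is done.

Besides the shell and the picture viewer there is one more tool, called after "Request:" in YAML: its name, and indented under it one key for each argument. apply_moves: Moves the arm, as the interface text tells. Its arguments: {"type":"object","properties":{"commands":{"type":"array"},"newtons":{"type":"number"}},"required":["commands"]}

```bash
ls; mkdir -p pics; python3 - <<'E'
from cell import observe, imaging, arm
import cv2,numpy as np
print(observe(), arm.grasp_offset)
for n in("scene","top"):
    p,d=imaging.get_image(n); cv2.imwrite(f"pics/{n}0.png",p[...,::-1]); np.save(f"pics/{n}0.npy",d); print(n,imaging.camera_params(n))
E
```

```text
pics
{'clock': 0.0, 'joints': array([-1.23959676,  0.43523406,  0.02495221,  1.57413719, -0.01159189,
        1.13399906, -0.07512031]), 'dq': array([ 0.00023019, -0.00029313,  0.00098081, -0.00047232,  0.00014948,
        0.00062529,  0.00062545]), 'joint_efforts': array([-1.74560125e-05, -6.67862248e+01,  9.84418429e-01, -3.14453137e+01,
       -6.05593901e-02,  4.30156023e-02,  1.57357817e-04]), 'position': array([0.26252099, 0.56660182, 0.22592235]), 'ee_rot': array([-6.76140388e-01, -3.06775679e+00,  2.54406180e-03]), 'force': array([ 0.54894437, -0.63300849, -0.51238691]), 'ft_torque': array([-0.04420971,  0.03652049,  0.0523108 ]), 'gripper_force': 0.0, 'width': 0.9997336406290486} 0.0188
scene {'camera_matrix': array([[388.02619476,   0.        , 285.08491584],
       [  0.        , 388.02619476, 213.88678744],
       [  0.        ,   0.        ,   1.        ]]), 'dist': array([-0.02198581,  0.        ,  0.        ,  0.        ,  0.        ]), 'origin': array([0.21221886, 0.44636137, 0.63020507]), 'rotation': array([ 0.30922144, -1.0786502 , -2.43786618])}
top {'camera_matrix': array([[540.87699067,   0.        , 276.18459696],
       [  0.        , 540.87699067, 205.45363624],
       [  0.        ,   0.        ,   1.        ]]), 'dist': array([-0.20805943,  0.        ,  0.        ,  0.        ,  0.        ]), 'origin': array([ 0.29982639, -0.091839  ,  1.17472011]), 'rotation': array([ 0.15862557, -0.14792461, -1.5961046 ])}
```

View pics/scene0.png

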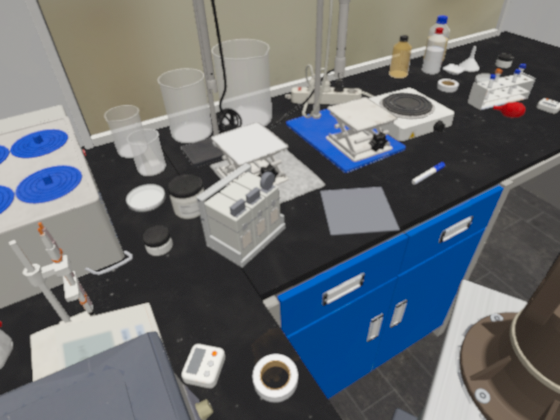

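View pics/top0.png

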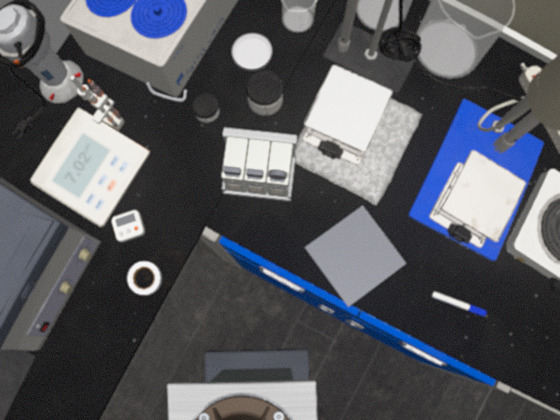

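```bash
cat > h.py <<'E'
import cv2,numpy as np
from cell import observe, imaging, arm
from scipy.spatial.transform import Rotation as R
def cam(n,st=None):
    p=imaging.camera_params(n)
    if "origin" in p: return p,np.array(p["origin"]),R.from_rotvec(p["rotation"]).as_matrix()
    T=np.eye(4);T[:3,:3]=R.from_rotvec(st["ee_rot"]).as_matrix();T[:3,3]=st["position"]
    T=T@np.array(p["tool_from_camera"]);return p,T[:3,3],T[:3,:3]
def rays(n,uv,st=None):
    p,o,M=cam(n,st)
    q=cv2.undistortPoints(np.array(uv,float).reshape(-1,1,2),p["camera_matrix"],p["dist"]).reshape(-1,2)
    return o,np.c_[q[:,0],-q[:,1],-np.ones(len(q))]@M.T
def atz(n,uv,z,st=None):
    o,d=rays(n,uv,st); return o+d*((np.asarray(z)-o[2])/d[:,2])[:,None]
def atdepth(n,uv,D,st=None):
    o,d=rays(n,uv,st); return o+d*np.array([D[int(v),int(u)] for u,v in uv])[:,None]
def proj(n,P,st=None):
    p,o,M=cam(n,st); c=(np.atleast_2d(P)-o)@M; c=c*[1,-1,-1]
    return cv2.projectPoints(c,np.zeros(3),np.zeros(3),p["camera_matrix"],p["dist"])[0].reshape(-1,2)
E
python3 - <<'E'
from h import *
a=cv2.imread("pics/scene0.png")[150:270,185:305];b=cv2.imread("pics/top0.png")[115:215,208:308]
cv2.imwrite("pics/c1.png",np.hstack([cv2.resize(a,(400,400),interpolation=2),cv2.resize(b,(400,400),interpolation=2)]))
uv=[(364,207),(406,260),(350,304),(305,249)]
P=atz("top",uv,.004); print(P.round(4),P.mean(0), np.linalg.norm(np.roll(P,1,0)-P,axis=1))
D=np.load("pics/top0.npy")
print(atdepth("top",[(356,255),(235,155),(257,150),(278,155),(257,134),(234,167),(256,167),(277,173)],D).round(4))
E
```

```text
[[ 0.5207 -0.2815  0.004 ]
 [ 0.3997 -0.3678  0.004 ]
 [ 0.3095 -0.2395  0.004 ]
 [ 0.4319 -0.1471  0.004 ]] [ 0.41548512 -0.25898198  0.004     ] [0.16111779 0.14860089 0.15679411 0.15336851]
[[ 0.4152 -0.2582  0.0014]
 [ 0.6125 -0.0078  0.1274]
 [ 0.6218 -0.0524  0.1261]
 [ 0.6099 -0.0946  0.1261]
 [ 0.6515 -0.0537  0.1391]
 [ 0.582  -0.0072  0.1474]
 [ 0.586  -0.0497  0.127 ]
 [ 0.563  -0.0914  0.1624]]
```

View pics/c1.png

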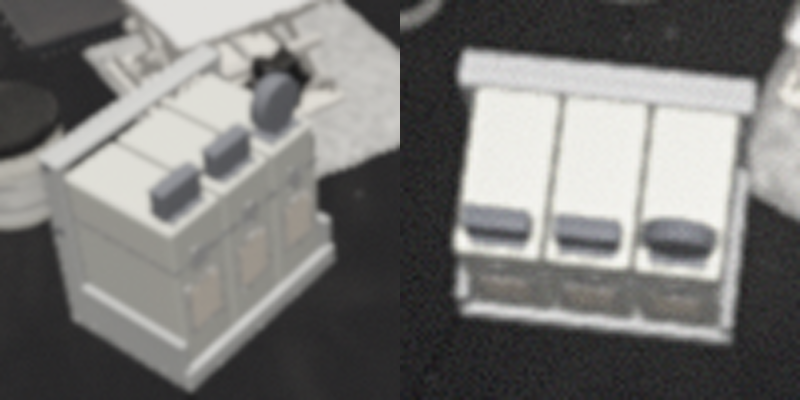

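```bash
python3 - <<'E'
from h import *
vv,uu=np.mgrid[0:420:2,0:560:2];uv=np.c_[uu.ravel(),vv.ravel()]
A=[]
for n in("top","scene"):
    D=np.load(f"pics/{n}0.npy");d=D[uv[:,1],uv[:,0]];P=atdepth(n,uv,D)[d>0];A.append(P)
P=np.vstack(A)
xs=np.arange(.1,.96,.06);ys=np.arange(.7,-.5,-.06)
print("x\\y",*["%5.2f"%y for y in ys])
for x in xs[::-1]:
    print("%.2f"%x,*["%5d"%(1000*np.max(np.r_[-9,P[(abs(P[:,0]-x)<.03)&(abs(P[:,1]-y)<.03),2]])) for y in ys])
c=lambda x,y:(208+(x-400)/4,115+y/4)
for a,b,z in[((460,85),(752,108),.138),((463,50),(754,78),.141),((561,95),(545,240),.126),((647,103),(632,262),.126),((458,310),(730,340),.016)]:
    Q=atz("top",[c(*a),c(*b)],z);dd=Q[1]-Q[0];print(Q.round(4).tolist(),np.degrees(np.arctan2(dd[1],dd[0])).round(2))
# tab outline, disc top edge
print(atz("top",[c(680,237)],.165), atz("scene",[(185+(272)*.3,150+103*.3)],.146))
E
```

```text
x\y  0.70  0.64  0.58  0.52  0.46  0.40  0.34  0.28  0.22  0.16  0.10  0.04 -0.02 -0.08 -0.14 -0.20 -0.26 -0.32 -0.38 -0.44
0.94 -9000    -2     2 -9000   286   286   182   183   182   199   182   181    21    19   106   104    21   184   184   234
0.88 -9000 -9000     3     5   321   324   288   181   181   182   182   165    21    19     3    20    20   407   194   235
0.82 -9000 -9000     3     3   319   320   282     6   183   182   181     5    79    82     7   437   115   415   218   235
0.76 -9000 -9000     5    32   247   281   235   246     5     8    44    43    81    83     7   437   393   117    16    12
0.70 -9000 -9000     4    24     4    58    59   249    32     5     7    92     3     5   118   119   119   116    16    12
0.64 -9000 -9000     5     4    58    58    57    43    31     6     3   142   146   144   143   118   117   116    14    21
0.58 -9000 -9000    34    98   240    62    46    36    22     6     4   149   150   167   128    16    16    16    18   118
0.52 -9000 -9000 -9000 -9000   246   247   243    31    22     4     5     5     4   127    43     5 
[... 572 characters left out ...]
   5     5  -790  -787  -791  -786  -791  -789  -786  -791    -7     4     4
0.16 -9000 -9000    11    22    21     3     5     5   -12     2     6     4     4     3     4  -694  -786  -789  -113     2
0.10 -9000 -9000    17    21     3     4     4     4  -787     4    20   290   202    33     5  -695  -785  -789  -786  -787
[[0.6496, 0.0151, 0.138], [0.6324, -0.1315, 0.138]] -96.72
[[0.6672, 0.0132, 0.141], [0.6472, -0.133, 0.141]] -97.8
[[0.6464, -0.0351, 0.126], [0.5705, -0.0258, 0.126]] 172.95
[[0.6406, -0.0788, 0.126], [0.5578, -0.069, 0.126]] 173.29
[[0.5608, 0.0298, 0.016], [0.5392, -0.1191, 0.016]] -98.27
[[ 0.55980324 -0.09329005  0.165     ]] [[ 0.56841911 -0.08946829  0.146     ]]
```

Request:
apply_moves:
  commands:
    - [100,0,0,0.85,0]
    - [100,0,0,0.85,0]
    - [100,0,-0.4,0.8,0]
    - [100,0.3,-0.9,0,-0.25]
    - [100,0.3,-0.9,0,-0.25]
    - [100,0.3,-0.9,0,-0.25]
    - [100,0.3,-0.9,0,-0.25]
    - [100,0.3,-0.9,0,-0.25]
    - [100,0.3,-0.9,0,-0.25]
    - [100,0.3,-0.9,0,-0.25]
    - [100,0.3,-0.9,0,-0.25]
    - [100,0.3,-0.9,0,-0.25]

```text
clock: 1.6
position: [0.4248, 0.0552, 0.3767]
ee_rot: [-2.212, -2.23, -0.0]
force: [0.6, -0.2, -0.1]
width: 0.999
gripper_force: 0.0
```

Request:
apply_moves:
  commands:
    - [50,0.4,-0.8,-0.2,-0.09]
    - [50,0.4,-0.8,-0.2,-0.09]
    - [50,0.4,-0.8,-0.2,-0.09]
    - [50,0,0,0,0]
    - [50,0,0,0,0]

```text
clock: 2.22
position: [0.4964, -0.0865, 0.3404]
ee_rot: [-2.353, -2.08, 0.001]
force: [0.4, 0.9, -0.1]
width: 0.523
gripper_force: 0.0
```

```bash
python3 - <<'E'
from h import *
s=observe();print(s["position"],s["ee_rot"],s["width"]);y=R.from_rotvec(s["ee_rot"]).as_matrix()[:,1];print(np.degrees(np.arctan2(y[1],y[0])))
p,d=imaging.get_image("wrist");cv2.imwrite("pics/w1.png",p[...,::-1]);np.save("pics/w1.npy",d);np.save("pics/w1s.npy",s,allow_pickle=True)
print(imaging.camera_params("wrist"))
E
```

```text
[ 0.49644673 -0.08653923  0.34039885] [-2.35338963e+00 -2.07993756e+00  1.15763808e-03] 0.5229325665973401
-7.059179673156489
{'camera_matrix': array([[318.93255806,   0.        , 278.72205197],
       [  0.        , 318.93255806, 213.15279733],
       [  0.        ,   0.        ,   1.        ]]), 'dist': array([-0.06707489,  0.        ,  0.        ,  0.        ,  0.        ]), 'tool_from_camera': array([[ 1.63413518e-04,  9.65975931e-01,  2.58631929e-01,
         6.94969528e-02],
       [ 9.99999978e-01, -1.23548396e-04, -1.70391711e-04,
        -1.17680368e-03],
       [-1.32640731e-04,  2.58631951e-01, -9.65975930e-01,
        -1.58602497e-01],
       [ 0.00000000e+00,  0.00000000e+00,  0.00000000e+00,
         1.00000000e+00]])}
```

View pics/w1.png

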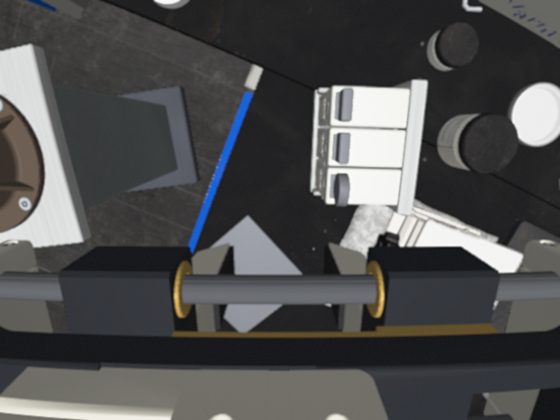

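```bash
python3 - <<'E'
from h import *
a=cv2.imread("pics/w1.png")[75:215,300:440];cv2.imwrite("pics/c2.png",cv2.resize(a,(560,560),interpolation=2))
E
```

```text
(no output)
```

View pics/c2.png

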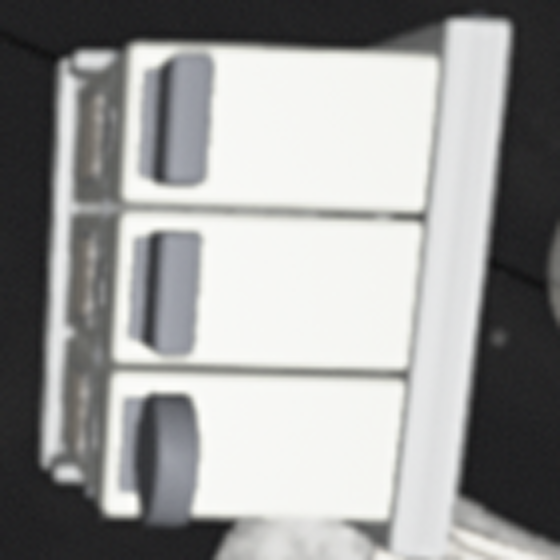

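```bash
python3 - <<'E'
from h import *
s=np.load("pics/w1s.npy",allow_pickle=True).item()
c=lambda L:[(300+x/4,75+y/4) for x,y in L]
L=c([(124,42),(112,372),(102,517),(116,210),(432,212),(110,371),(405,370)]);F=atz("wrist",L,.126,s)
print(F.round(4).tolist())
for i,j in((0,2),(1,2),(3,4),(5,6)):
    d=F[j]-F[i];print(np.degrees(np.arctan2(d[1],d[0])).round(1),np.linalg.norm(d).round(4))
print("disc equator",atz("wrist",c([(166,393),(166,525)]),.146,s).round(4).tolist())
print("disc top", atz("wrist",c([(150,455),(197,455)]),.165,s).round(4).tolist())
for yaw in(-6.7,):
    r=R.from_euler("z",yaw,degrees=True).as_matrix();m=(F[1]+F[2])/2
    print("tab from front edge",m+r@[.014,0,.02])
    f=r[:,0]; print(np.round(f*.045,4))
E
```

```text
[[0.5667, 0.0215, 0.126], [0.5553, -0.0693, 0.126], [0.5486, -0.1124, 0.126], [0.5604, -0.0235, 0.126], [0.651, -0.0343, 0.126], [0.5547, -0.069, 0.126], [0.6416, -0.0789, 0.126]]
-97.7 0.1351
-98.8 0.0436
-6.8 0.0912
-6.5 0.0874
disc equator [[0.567, -0.0742, 0.146], [0.5642, -0.1119, 0.146]]
disc top [[0.5581, -0.0871, 0.165], [0.5706, -0.0886, 0.165]]
tab from front edge [ 0.56585623 -0.09249658  0.146     ]
[ 0.0447 -0.0053 -0.    ]
```

Request:
apply_moves:
  commands:
    - [45,0.6,-0.05,0,0]
    - [45,0.55,-0.05,0,0]
    - [45,0,0,-0.8,0]
    - [45,0,0,-0.8,0]
    - [45,0,0,-0.6,0]
    - [45,0,0,0,0]
    - [45,0,0,0,0]
  newtons: 10

```text
clock: 3.15
position: [0.5666, -0.0923, 0.2105]
ee_rot: [2.352, 2.081, 0.003]
force: [0.2, -0.0, -0.5]
width: 0.45
gripper_force: 0.0
```

Request:
apply_moves:
  commands:
    - [45,0,0,-0.5,0]
    - [45,0,0,-0.4,0]
    - [45,0,0,-0.3,0]
    - [24,0,0,0,0]
    - [24,0,0,0,0]
    - [24,0,0,0,0]

```text
clock: 3.9
position: [0.5664, -0.093, 0.1378]
ee_rot: [2.353, 2.08, 0.002]
force: [0.1, -0.2, -1.3]
width: 0.248
gripper_force: 0.0
```

```bash
python3 - <<'E'
from h import *
p,d=imaging.get_image("wrist");cv2.imwrite("pics/w2.png",p[...,::-1])
E
```

```text
(no output)
```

View pics/w2.png

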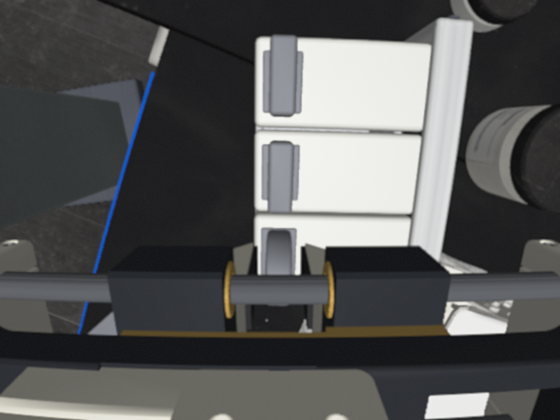

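Request:
apply_moves:
  commands:
    - [24,-0.09,0.011,0,0]
    - [24,-0.09,0.011,0,0]
    - [24,-0.09,0.011,0,0]
    - [24,-0.09,0.011,0,0]
    - [24,-0.09,0.011,0,0]
    - [24,-0.09,0.011,0,0]
    - [24,-0.09,0.011,0,0]
    - [24,-0.09,0.011,0,0]
    - [24,0,0,0,0]
    - [24,0,0,0,0]

```text
clock: 5.2
position: [0.5227, -0.0876, 0.1368]
ee_rot: [2.354, 2.081, 0.0]
force: [0.8, -0.4, -0.4]
width: 0.24
gripper_force: 0.1
```

```bash
python3 - <<'E'
from h import *
p,d=imaging.get_image("wrist");q,_=imaging.get_image("scene")
cv2.imwrite("pics/m3.png",np.hstack([p[...,::-1][0:400,180:480],cv2.resize(q[...,::-1][120:280,160:320],(400,400),interpolation=2)]))
E
```

```text
(no output)
```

View pics/m3.png

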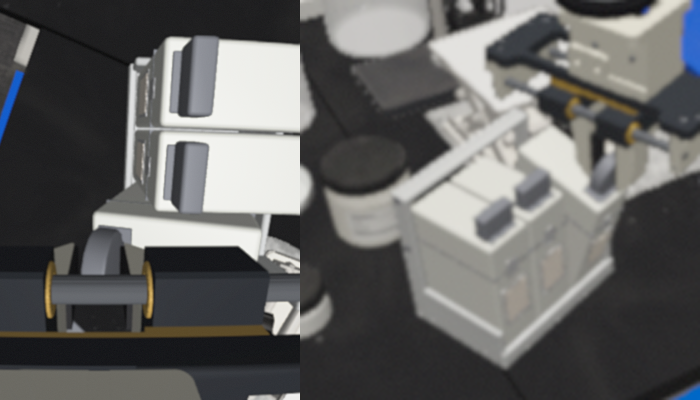

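Request:
apply_moves:
  commands:
    - [0,0,0,0,0]
    - [0,0,0,0,0]
    - [0,0,0,0,0]
    - [0,0,0,0,0]
  newtons: 8

```text
clock: 5.8
position: [0.5227, -0.0876, 0.1367]
ee_rot: [2.354, 2.081, 0.0]
force: [1.1, 0.4, -1.2]
width: 0.208
gripper_force: 7.5
```

Request:
apply_moves:
  commands:
    - [0,-0.02,0.002,0.08,0]
    - [0,-0.04,0.005,0.12,0]
    - [0,-0.05,0.006,0.15,0]
    - [0,-0.05,0.006,0.15,0]
    - [0,-0.05,0.006,0.15,0]
    - [0,-0.05,0.006,0.15,0]
    - [0,-0.05,0.006,0.15,0]
    - [0,0,0,0,0]

```text
clock: 6.8
position: [0.5042, -0.0854, 0.1945]
ee_rot: [2.353, 2.08, 0.002]
force: [-0.4, -0.3, -0.7]
width: 0.13
gripper_force: 8.0
```

```bash
python3 - <<'E'
from h import *
p,d=imaging.get_image("wrist");q,_=imaging.get_image("scene")
cv2.imwrite("pics/m4.png",np.hstack([p[...,::-1][0:400,180:480],cv2.resize(q[...,::-1][120:280,160:320],(400,400),interpolation=2)]))
E
```

```text
(no output)
```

View pics/m4.png

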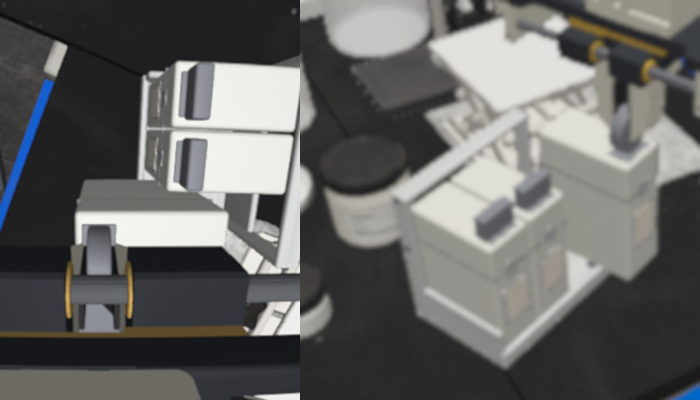

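Request:
apply_moves:
  commands:
    - [0,0,0,0,0]
    - [0,-0.1,0.01,0.3,0]
    - [0,-0.2,0,0.3,0]
    - [0,-0.3,-0.2,0,0]
    - [0,-0.3,-0.4,0,0]
    - [0,-0.3,-0.45,0,0]
    - [0,-0.3,-0.5,0,0]
    - [0,-0.2,-0.5,0,0]
    - [0,-0.2,-0.45,0,0]
    - [0,-0.1,-0.3,0,0]
    - [0,0,-0.05,0,0]
    - [0,0,0,0,0]
  newtons: 25

```text
clock: 8.4
position: [0.3836, -0.2554, 0.2296]
ee_rot: [-2.354, -2.08, -0.0]
force: [0.4, 0.0, -1.1]
width: 0.132
gripper_force: 25.0
```

```bash
python3 - <<'E'
from h import *
s=observe();print(s["position"],s["ee_rot"],s["force"],s["width"])
q,_=imaging.get_image("scene");t,D=imaging.get_image("top")
np.save("pics/top5.npy",D)
cv2.imwrite("pics/m5.png",np.hstack([cv2.resize(q[...,::-1][100:260,240:400],(400,400),interpolation=2),cv2.resize(t[...,::-1][180:320,280:420],(400,400),interpolation=2)]))
E
```

```text
[ 0.38359064 -0.25544184  0.22957918] [-2.35387370e+00 -2.07984903e+00 -2.51916707e-04] [ 0.43006762  0.01881955 -1.1173469 ] 0.1319721829131154
```

View pics/m5.png

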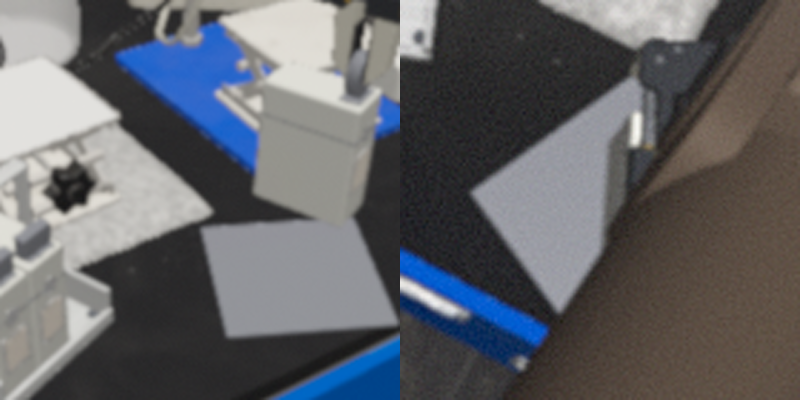

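```bash
python3 - <<'E'
from h import *
s=observe();q,D=imaging.get_image("scene")
c=lambda L:[(240+x/2.5,100+y/2.5) for x,y in L]
top=c([(275,85),(300,75),(300,88),(330,95),(320,85),(350,105),(370,97)])
print(atdepth("scene",top,D).round(4))
print(atdepth("scene",c([(270,100),(265,150),(262,185),(345,130),(342,180),(338,208),(300,150)]),D).round(4))
vv,uu=np.mgrid[120:200,335:400];uv=np.c_[uu.ravel(),vv.ravel()];P=atdepth("scene",uv,D)
m=(np.linalg.norm(P[:,:2]-[.4144,-.2592],axis=1)<.07)&(P[:,2]>.03)
h=np.histogram(P[m,2],bins=np.arange(.03,.26,.005));print(list(zip(h[1].round(3),h[0])))
pl=P[m&(P[:,2]>.155)&(P[:,2]<.2)]
A=np.c_[pl[:,:2]-[.4144,-.2592],np.ones(len(pl))];w=None
k=np.ones(len(pl),bool)
for _ in range(6):
    w=np.linalg.lstsq(A[k],pl[k,2],rcond=None)[0];k=abs(A@w-pl[:,2])<.004
print("plane",w,k.sum())
E
```

```text
[[ 0.4509 -0.238   0.2104]
 [ 0.4378 -0.2611  0.2116]
 [ 0.4306 -0.2427  0.2107]
 [ 0.4044 -0.2423  0.2114]
 [ 0.417  -0.2529  0.2119]
 [ 0.3843 -0.2328  0.2128]
 [ 0.3751 -0.2569  0.2099]]
[[ 0.453  -0.2352  0.197 ]
 [ 0.4541 -0.2384  0.1442]
 [ 0.4543 -0.2401  0.105 ]
 [ 0.3842 -0.2294  0.1911]
 [ 0.38   -0.2297  0.1421]
 [ 0.3792 -0.2291  0.113 ]
 [ 0.4216 -0.2354  0.1562]]
[(np.float64(0.03), np.int64(0)), (np.float64(0.035), np.int64(0)), (np.float64(0.04), np.int64(0)), (np.float64(0.045), np.int64(0)), (np.float64(0.05), np.int64(0)), (np.float64(0.055), np.int64(0)), (np.float64(0.06), np.int64(0)), (np.float64(0.065), np.int64(0)), (np.float64(0.07), np.int64(0)), (np.float64(0.075), np.int64(0)), (np.float64(0.08), np.int64(0)), (np.float64(0.085), np.int64(0)), (np.float64(0.09), np.int64(16)), (np.float64(0.095), np.int64(69)), (np.float64(0.1), np.int64(74)), (np.float64(0.105), np.int64(78)), (np.float64(0.11), np.int64(81)), (np.float64(0.115), np.int64(75)), (np.float64(0.12), np.int64(77)), (np.float64(0.125), np.int64(81)), (np.float64(0.13), np.int64(71)), (np.floa
[... 168 characters left out ...]
.float64(0.16), np.int64(94)), (np.float64(0.165), np.int64(84)), (np.float64(0.17), np.int64(91)), (np.float64(0.175), np.int64(98)), (np.float64(0.18), np.int64(83)), (np.float64(0.185), np.int64(99)), (np.float64(0.19), np.int64(88)), (np.float64(0.195), np.int64(89)), (np.float64(0.2), np.int64(89)), (np.float64(0.205), np.int64(137)), (np.float64(0.21), np.int64(379)), (np.float64(0.215), np.int64(11)), (np.float64(0.22), np.int64(16)), (np.float64(0.225), np.int64(19)), (np.float64(0.23), np.int64(31)), (np.float64(0.235), np.int64(40)), (np.float64(0.24), np.int64(64)), (np.float64(0.245), np.int64(73)), (np.float64(0.25), np.int64(48))]
plane [-0.00253183 -0.00936161  0.17853498] 143
```

Request:
apply_moves:
  commands:
    - [0,0,0,-0.3,0]
    - [0,0,0,-0.3,0]
    - [0,0,0,-0.3,0]
    - [0,0,0,-0.2,0]
    - [0,0,0,-0.1,0]
    - [0,0,0,-0.05,0]
    - [0,0,0,0,0]
    - [0,0,0,0,0]

```text
clock: 9.55
position: [0.3842, -0.256, 0.1551]
ee_rot: [2.353, 2.08, 0.001]
force: [-0.6, 0.2, -2.2]
width: 0.13
gripper_force: 25.0
```

Request:
apply_moves:
  commands:
    - [0,0,0,-0.03,0]
    - [0,0,0,-0.03,0]
    - [0,0,0,-0.03,0]
    - [0,0,0,0,0]

```text
clock: 10.05
position: [0.3838, -0.2557, 0.1492]
ee_rot: [-2.354, -2.08, 0.0]
force: [-0.4, -0.4, -0.4]
width: 0.132
gripper_force: 25.0
```

Request:
apply_moves:
  commands:
    - [0,0,0,-0.03,0]
    - [0,0,0,-0.03,0]
    - [0,0,0,0,0]

```text
clock: 10.42
position: [0.3838, -0.2557, 0.1456]
ee_rot: [-2.354, -2.08, 0.0]
force: [-0.3, 0.2, -1.3]
width: 0.133
gripper_force: 25.0
```

Request:
apply_moves:
  commands:
    - [0,0,0,-0.02,0]
    - [0,0,0,-0.02,0]
    - [0,0,0,0,0]

```text
clock: 10.8
position: [0.3839, -0.2558, 0.1432]
ee_rot: [-2.354, -2.081, 0.0]
force: [-0.5, 0.1, -2.5]
width: 0.129
gripper_force: 25.0
```

Request:
apply_moves:
  commands:
    - [0,0,0,-0.02,0]
    - [0,0,0,0,0]

```text
clock: 11.05
position: [0.3839, -0.2558, 0.1421]
ee_rot: [-2.354, -2.081, 0.0]
force: [-0.2, 0.8, -1.5]
width: 0.129
gripper_force: 25.0
```

Request:
apply_moves:
  commands:
    - [0,0,0,-0.02,0]
    - [0,0,0,0,0]

```text
clock: 11.3
position: [0.3838, -0.2561, 0.1412]
ee_rot: [2.354, 2.08, 0.0]
force: [-1.5, 0.6, 4.4]
width: 0.132
gripper_force: 25.0
```

Request:
apply_moves:
  commands:
    - [15,0,0,0,0]
    - [18,0,0,0,0]
    - [25,0,0,0,0]
    - [40,0,0,0,0]
    - [40,0,0,0,0]
    - [40,0,0,0.3,0]
    - [40,0,0,0.5,0]
    - [40,0,0,0.7,0]
    - [40,0,0,0.8,0]
    - [40,0.3,0.8,0.5,0]
    - [40,0.3,0.8,0,0]
    - [40,0.3,0.8,0,0]
  newtons: 5

```text
clock: 12.8
position: [0.4385, -0.1102, 0.3096]
ee_rot: [2.353, 2.08, 0.003]
force: [0.7, -0.3, -0.2]
width: 0.398
gripper_force: 0.0
```

Request:
apply_moves:
  commands:
    - [40,0,0.8,0,0]
    - [40,0,0.8,0,0]
    - [40,0,0.8,0,0]
    - [40,0,0,0,0]
    - [40,0,0,0,0]

```text
clock: 13.42
position: [0.4379, 0.0316, 0.3089]
ee_rot: [2.354, 2.08, -0.001]
force: [-0.6, -0.7, 0.6]
width: 0.396
gripper_force: 0.0
```

```bash
python3 - <<'E'
from h import *
q,D=imaging.get_image("scene");t,T=imaging.get_image("top")
cv2.imwrite("pics/m6.png",np.hstack([cv2.resize(q[...,::-1][130:270,190:410],(440,280),interpolation=2),cv2.resize(t[...,::-1][120:320,210:430],(308,280),interpolation=2)]))
vv,uu=np.mgrid[0:420,0:560];uv=np.c_[uu.ravel(),vv.ravel()]
for n,d in(("scene",D),("top",T)):
    P=atdepth(n,uv,d);m=(np.linalg.norm(P[:,:2]-[.415,-.259],axis=1)<.08)&(abs(P[:,2]-.124)<.007)
    if m.sum()>20:print(n,m.sum(),np.median(P[m,2]),cv2.minAreaRect((P[m,:2]*1000).astype(np.float32)), np.linalg.lstsq(np.c_[P[m,:2]-.3,np.ones(m.sum())],P[m,2],rcond=None)[0])
E
```

```text
scene 478 0.12399101066937096 ((416.3795166015625, -255.88861083984375), (46.48048400878906, 87.65375518798828), 82.78145599365234) [-0.00738783 -0.05548204  0.09386693]
top 879 0.12295972214302076 ((413.8160095214844, -257.95068359375), (45.46403503417969, 88.44573211669922), 83.1546859741211) [-0.00575274 -0.00106055  0.12302845]
```

View pics/m6.png

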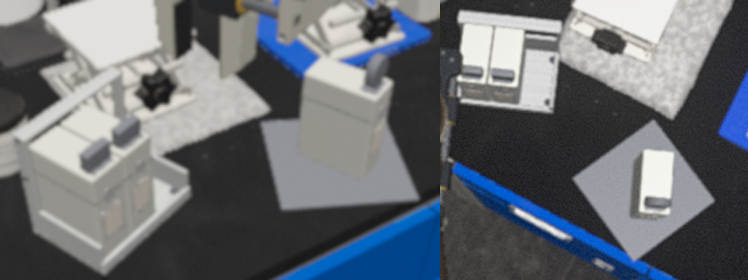

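The box stands upright with its centre about 2 mm from the mat's centre. The other two boxes are in place and the gripper is clear, so I am handing in.

```bash
python3 -c "
from cell import arm;print(arm.sign_off())"
```

```text
the job is handed in; nothing more can be done
None
```

The round-tab box was tipped over the lip, lifted out and set down upright, about 2 mm from the mat's centre; the other two boxes are still standing in the rack, and the job was handed in at about 13.5 s.

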